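Lock the drawer key into the quick-coupler key dock

ROBOT

A 7-joint arm with a two-finger parallel gripper is mounted at the origin on the work surface. World frame = base frame: x ahead of the robot, y to its left, z up, the work surface at z = 0. Lengths are in m, angles in rad, forces in N, time in s.
With the tool pointing down it reaches from about 0.35 to 0.9 m from the base axis. Payload 8.1 kg.
Tool frame: the origin (TCP) lies on the mounting face of the last link; the fingertips stand 173 mm ahead of it and the grasp point (between the pads) lies 155 mm ahead of it; z points along the fingers, y is the line along which they close (so a half turn about z gives the same grasp; the last joint's range is limited). The gripper opens to 85 mm and grips with 20 to 120 N. Pads are 22 mm wide; open, the fingers measure 114 mm over their backs; the gripper's body (76 mm by 85 mm) begins 54 mm behind the grasp point. The pads swing forward as they close: fully open they stand 13 mm farther back than shut.
Start: joints at [1.025, 0.434, 0.025, 1.573, -0.012, 1.134, -0.075], TCP at [0.268, -0.565, 0.405] pointing down, gripper open.
Joint ranges: [-2.62, 2.62], [-0.44, 2.09], [-1.27, 1.32], [0.08, 2.57], [-1.32, 4.46], [0.12, 2], [-2.74, 2.74]. Speed limits (rad/s): [2.22, 2.22, 3.01, 3.01, 3.14, 3.14, 3.14].

INTERFACE

Orientations are given as a unit quaternion [x, y, z, w].
In Python, from plant import manip, snapshot, camera_info, job_done gives the robot as it stands. The module is installed in compiled form; this text tells all that it offers.
- The arm moves only by the shell command python3 -m jog 'ROWS' [FORCE]. ROWS is JSON, a list of rows, each an object of numbers: "fingers": the closure, from -1 (fully open) to 1 (shut); "x", "y", "z": the shift along the tool's x, y, z in cm; "spin": the turn about the tool's z in rad. In form: [{"fingers": .., "x": .., "y": .., "z": .., "spin": ..}, ...]. A call has exactly 8 rows; each row shifts and turns the commanded pose from where the row before left it, along the tool's axes as they then stand; what a row does not reach is not made up. A row lasts 1/8 s, in which the tool goes at most 62.5 mm and 10.7 degrees, less where a joint would pass 70% of its speed; a pose out of reach is approached as far as the arm can. A call is refused whole if a number of a shift passes 6.25 or a number of a turn 0.188, either way. A call with a gripper value outside its range is refused whole. The fingers move at their own pace and stop on an object; FORCE is the grip in N (left out, the last holds). Time passes only in rows, so rows that do not move let the fingers close, or fill a call up. It gives the time, the measured TCP pose, the force, the opening and the grip force at its end, in the units of the state.
- manip.sense(): the state, without advancing time (a new reading comes with each control period).
- snapshot(name): name is "side" or "top" or "wrist"; returns the picture (420x560x3 uint8, blue, green, red); there is no depth.
- camera_info(name): a dict with "camera_matrix" (3x3 intrinsics, pixels), "k1" (the pictures are not rectified: a ray, as slopes to the right and down, at radius r is drawn at 1 + k1 r^2 times it, then the intrinsics apply), "rvec" (rotation vector, rad) and "tvec" (3), from world to camera coordinates, as OpenCV has them. Camera axes: x right, y down, z forward; pixel columns grow to the right and rows downward; lengths in m; the calibration is good to about 2 mm. A picture is of the moment at which its call begins: read the wrist's pose just before it. camera_info takes no time and is no camera call; for the wrist camera it gives the pose at the moment of the call.
- job_done(): hands the job in; it is judged then, once.
The state is a dict: "t": time; "q": joint angles; "dq": joint speeds; "effort": joint torques, N m; "tcp_pos": TCP position; "eef_rot": TCP orientation; "ft_force": force on the tool from outside, world axes, zero at the start; "wrist_torque": the same for the moment, N m; "opening": opening from 0.0 (shut) to 1.0 (fully open); "finger_force": force on a finger pad.
Only numpy, scipy, OpenCV 4.12 (cv2) and the standard library are available. Lean on these libraries where they do the work, as an engineer would, in place of code of your own. Each camera call takes 0.05 s, during which the arm holds its last target. There are 200 camera calls.

TASK

Lock the brass-coloured drawer key into the chrome key dock: pull the dock's sprung sleeve down until it catches and stays down, then take the key from the wooden rest and gently push its plug into the coupler, without forcing it, until the sleeve springs back up on its own, and let go. Leave the other key, the glasses case, the pot and the coin dish as they are.

Things in the scene. Friction and masses are not known exactly. Their poses are not given: they have to be found in the camera images.
- dock: Chrome key dock, fixed to the table, 120 mm tall: round foot 96 mm across, column with a 70 mm head at 53 mm, and on its rubber pad an upright quick coupler in a floating mount. The coupler stands 6 to 10 mm off the dock's axis in some direction (not measured); it slides, staying upright, under 6 to 9 N, up to 10 mm each way, and stays where left. Origin: centre of the foot's underside, z up.
- mouth_nominal (a point): Point fixed to the dock, 120 mm above its origin, where the centre of the coupler's upward-facing mouth would be if it stood centred. Mouth: rim 25 mm across, 2 mm deep cone from 19 down to the 15 mm bore. 13 mm down, a sprung valve (3 to 5 N) fills the bore once the sleeve is caught down; before that four locking balls block the bore there and a plug stops with its flange 12.5 mm above the rim.
- sleeve (a joint): Travel (m) of the knurled chrome sleeve round the coupler: 0 up, 0.009 at its lower stop. Up, it reaches from 34 to 4 mm below the mouth's rim; 32 mm across, lips 35 mm below and 37 mm above. Its spring takes 4 N to start and 9 N at the stop; pulled over 0.008 and let go it is caught at about 0.006. With the plug seated (about 8 N push) it springs up to 0. Half seated it stays near 0.005.
- drawer_key: Brass-coloured key (65 g) standing plug down in one of the rest's wells. Origin: centre of the underside of its round flange (24 mm across, 3 mm thick), z up along the plug. Below: 13 mm steel plug, 26 mm long. Above: fob 16 x 16 mm, 3 to 30 mm up, flat bow 24 mm wide along x, 4 mm along y, to 50 mm, blade to 68 mm. Seated, the flange lies on the mouth's rim or up to 3 mm above it (play).
- key_grip (a point): Point on the drawer key's axis 23 mm above its origin, in the upper part of the fob: the place to take it from above, closing across the key's y (the bow is wider than the fob along x).
- plug_tip (a point): Lower end of the drawer key's plug, on its axis, 26 mm below its origin. The plug has a locking groove 11.5 to 21 mm below the flange and a nearly square nose (0.6 mm chamfer), and 2 mm less diameter than the bore: over 1.5 mm off centre it catches on the mouth.
- post_key: The other key, same shape and size, black fob and steel key, standing in the other well. Leave it. Origin as on the drawer key.
- rest: Dark wood key rest, fixed, 135 (x) x 58 (y) x 36 mm, origin at the centre of its underside. Two round wells 16.5 mm wide, 30 mm deep, at x = -33 and +33 mm; the keys' flanges lie on its top face.
- glasses_case: Navy hard plastic glasses case, loose, 62 (x) x 160 (y) x 42 mm, origin at the centre of its underside. Leave it.
- pot: Small terracotta pot with a succulent, loose, 77 mm across the rim, 66 mm tall (leaves to 85 mm), origin at the centre of its underside. Leave it.
- coin_dish: Stainless steel coin dish with a few coins, loose, 90 mm across, 18 mm tall, origin at the centre of its underside. Leave it.
Things that resemble listed ones, but are neither listed nor needed, are in the scene too. What is shaped like the drawer_key but pink or purple is not meant.

How it is judged:
On the way, in this order (a step that is already met when the one before it is completed fails the run):
1. the sleeve is pulled down and caught (value of joint sleeve above 0.0045 m), for 0.3 s.
2. the key's plug is fully home in the coupler and the sleeve has sprung up (value of joint sleeve below 0.0015 m and z of drawer_key in the frame of dock between 0.118 and 0.125 m and horizontal distance between drawer_key and mouth_nominal below 0.018 m), for 0.2 s.
At the end, for the whole second after the job is handed in: The drawer key stands upright (within 7 degrees) and at rest in the coupler with its flange on the rim (gap under 5 mm), the sleeve fully up (within 1.5 mm), and the other key, glasses case, pot and coin dish within 20 mm of where they stood (all of step 2 and angle between drawer_key's own z axis and vertical below 0.12 rad and linear speed of drawer_key below 0.02 m/s and distance of each of post_key, glasses_case, pot, coin_dish from where it was at the start of the episode below 0.02 m); the robot touches nothing.
It fails at once if the drawer key is forced: pressed against the dock with over 25 N (contact force between drawer_key and dock above 25 N).
It fails at once if the post key is moved by over 20 mm (distance of post_key from where it was at the start of the episode above 0.02 m).
It fails at once if the glasses case is moved by over 20 mm (distance of glasses_case from where it was at the start of the episode above 0.02 m).
It fails at once if the pot is moved by over 20 mm (distance of pot from where it was at the start of the episode above 0.02 m).
It fails at once if the coin dish is moved by over 20 mm (distance of coin_dish from where it was at the start of the episode above 0.02 m).
It also fails if it takes over 61 s, if anything falls off the work surface, if the arm or the gripper's body presses on something with over 40 N, if the wrist force passes 120 N, or if a joint passes its speed limit or range.

## Working session

There is one attempt and no reset: what is moved stays moved. The work goes in short steps, Python scripts to look and compute and a shell command to move; the robot and the scene stay as the last step left them, time stands still between calls to the robot, and variables do not carry over. Pictures are saved under pics/ and viewed, at most 10 in all, crops included, and the job is handed in when it is done.

```bash
mkdir -p pics; python3 - <<'E'
from plant import manip, snapshot, camera_info
import cv2, numpy as np
s=manip.sense(); print({k:np.round(v,3).tolist() for k,v in s.items()})
for n in ("top","side","wrist"):
    c=camera_info(n); im=snapshot(n); cv2.imwrite(f"pics/{n}0.png",im)
    R=cv2.Rodrigues(np.array(c["rvec"],float))[0]
    print(n,np.round(c["camera_matrix"],1).tolist(),c["k1"],"pos",np.round(-R.T@np.array(c["tvec"]).ravel(),3),"R",np.round(R,3).tolist())
a=cv2.imread("pics/top0.png");b=cv2.imread("pics/side0.png")
E
```

```text
{'t': 0.0, 'q': [1.025, 0.435, 0.025, 1.574, -0.012, 1.134, -0.075], 'dq': [0.0, 0.001, 0.002, 0.001, 0.001, 0.002, 0.0], 'effort': [0.0, -67.047, 1.025, -31.621, 0.015, 0.012, -0.0], 'tcp_pos': [0.268, -0.565, 0.404], 'eef_rot': [0.976, 0.22, -0.0, -0.001], 'ft_force': [0.565, 0.144, 0.265], 'wrist_torque': [-0.017, 0.022, 0.008], 'finger_force': 0.0, 'opening': 1.002}
top [[443.2, 0.0, 286.1], [0.0, 443.2, 215.6], [0.0, 0.0, 1.0]] 0.03701108533880288 pos [0.393 0.    1.031] R [[0.011, -1.0, -0.003], [-0.981, -0.01, -0.193], [0.193, 0.005, -0.981]]
side [[455.1, 0.0, 278.3], [0.0, 455.1, 210.3], [0.0, 0.0, 1.0]] -0.1035185788366769 pos [ 0.314 -0.478  0.676] R [[0.885, -0.466, 0.013], [-0.326, -0.639, -0.697], [0.333, 0.612, -0.717]]
wrist [[350.3, 0.0, 284.5], [0.0, 350.3, 216.6], [0.0, 0.0, 1.0]] -0.053401921874632864 pos [ 0.331 -0.534  0.373] R [[0.429, -0.903, -0.001], [-0.868, -0.412, 0.276], [-0.25, -0.118, -0.961]]
```

View pics/top0.png

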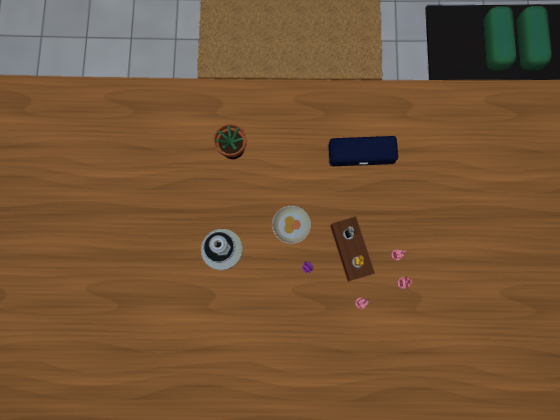

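View pics/side0.png

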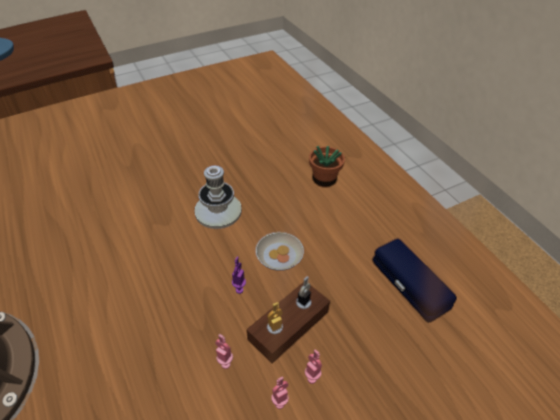

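Top view: the dock is at (221,249), the rest at (352,248) with a black key at (349,233) and a brass key at (358,261). There is a purple decoy at (307,267), and pink ones at (398,254), (404,283) and (361,303). In the side view the brass key is at (275,320) and the dock mouth near (214,172). The brass key in the rest fits; pink and purple are ruled out. I'll confirm with an enlarged crop.

```bash
cat > h.py <<'E'
import numpy as np, cv2
from plant import manip, snapshot, camera_info
def cam(n):
    c=camera_info(n); R=cv2.Rodrigues(np.array(c["rvec"],float))[0]; t=np.array(c["tvec"],float).ravel()
    return np.array(c["camera_matrix"],float),float(c["k1"]),R,t
def ray(c,uv):
    K,k,R,t=c; d=np.array([k,0,0,0,0])
    p=cv2.undistortPoints(np.array([[uv]],float),K,d)[0,0]
    return -R.T@t, R.T@np.array([p[0],p[1],1])
def onz(c,uv,z):
    o,d=ray(c,uv); return o+d*(z-o[2])/d[2]
def proj(c,P):
    K,k,R,t=c; return cv2.projectPoints(np.array(P,float).reshape(-1,1,3),R,t,K,np.array([k,0,0,0,0]))[0].reshape(-1,2)
def tri(obs):
    A=np.zeros((3,3));b=np.zeros(3)
    for c,uv in obs:
        o,d=ray(c,uv);d/=np.linalg.norm(d);M=np.eye(3)-np.outer(d,d);A+=M;b+=M@o
    return np.linalg.solve(A,b)
E
python3 - <<'E'
import cv2,numpy as np
a=cv2.imread("pics/top0.png");b=cv2.imread("pics/side0.png")
f=lambda im,x,y,w:cv2.resize(im[y:y+w*3//4,x:x+w],(400,300),interpolation=cv2.INTER_CUBIC)
m=np.vstack([np.hstack([f(a,191,219,60),f(a,320,210,80)]),np.hstack([f(b,178,155,90),f(b,235,270,110)])])
cv2.imwrite("pics/m0.png",m)
from h import *
c=cam("top");print("foot",onz(c,(221,249.5),0.005),"mouth",onz(c,(218,244),.12),"brass flange",onz(c,(358,262),.036),"blk",onz(c,(349,234),.036))
print("dish",onz(c,(291.5,225),.01),"purple",onz(c,(307.5,267),.03))
E
```

```text
foot [0.51300827 0.15551512 0.005     ] mouth [0.51092002 0.14475215 0.12      ] brass flange [ 0.48454539 -0.15709829  0.036     ] blk [ 0.54768606 -0.13808965  0.036     ]
dish [ 0.57157752 -0.00776476  0.01      ] purple [ 0.47258193 -0.04440239  0.03      ]
```

View pics/m0.png

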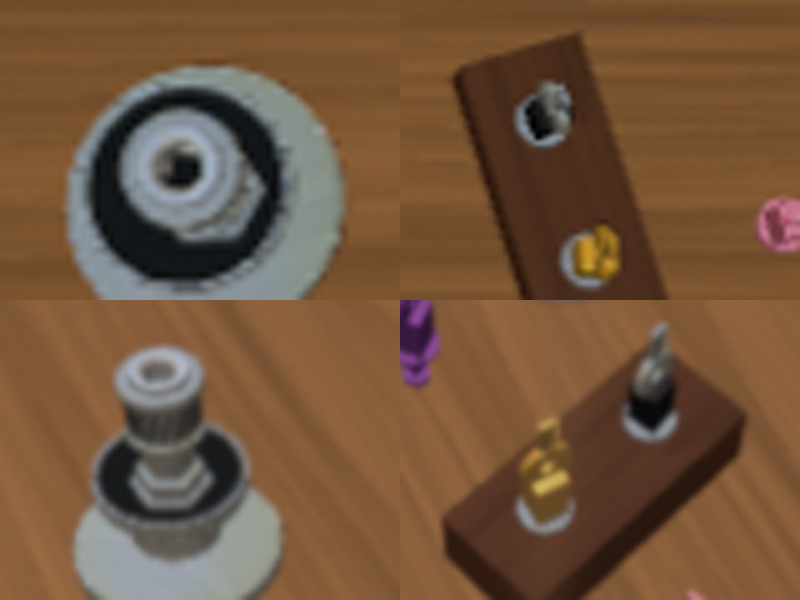

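The crop confirms the brass-gold key standing in the rest well nearest the robot as the drawer key. The mouth is at about (0.511, 0.145), 9 mm off the foot centre, which fits the 6–10 mm given. I'll go above the dock.

```bash
python3 -m jog '[{"fingers":-1,"x":2,"y":-2,"z":0,"spin":0},{"fingers":-1,"x":3.5,"y":-3.6,"z":0,"spin":0},{"fingers":-1,"x":4.2,"y":-4.3,"z":0,"spin":0},{"fingers":-1,"x":4.2,"y":-4.3,"z":0,"spin":0},{"fingers":-1,"x":4.2,"y":-4.3,"z":0,"spin":0},{"fingers":-1,"x":4.2,"y":-4.3,"z":0,"spin":0},{"fingers":-1,"x":4.2,"y":-4.3,"z":0,"spin":0},{"fingers":-1,"x":4.2,"y":-4.3,"z":0,"spin":0}]' 30
python3 -m jog '[{"fingers":-1,"x":4.2,"y":-4.3,"z":0,"spin":0},{"fingers":-1,"x":4.2,"y":-4.3,"z":0,"spin":0},{"fingers":-1,"x":4.2,"y":-4.3,"z":0,"spin":0},{"fingers":-1,"x":4,"y":-4.2,"z":0,"spin":0},{"fingers":-1,"x":3,"y":-3.2,"z":0,"spin":0},{"fingers":-1,"x":2.1,"y":-2,"z":0,"spin":0},{"fingers":-1,"x":0,"y":0,"z":0,"spin":0},{"fingers":-1,"x":0,"y":0,"z":0,"spin":0}]'
python3 - <<'E'
from h import *
s=manip.sense();print(s["t"],np.round(s["tcp_pos"],4),np.round(s["eef_rot"],4),np.round(s["q"],2),np.round(s["ft_force"],2))
c=cam("wrist");im=snapshot("wrist");cv2.imwrite("pics/w1.png",im);np.savez("c1.npz",*c)
print(proj(c,[[.511,.145,.12],[.513,.154,.0]]))
E
```

```text
t: 1.15
tcp_pos: [0.4109, -0.1476, 0.4048]
eef_rot: [0.976, 0.219, 0.0, 0.0]
ft_force: [0.7, -0.2, 0.1]
opening: 1.002
finger_force: 0.0
t: 2.15
tcp_pos: [0.5111, 0.1442, 0.4043]
eef_rot: [0.976, 0.219, -0.0, 0.0]
ft_force: [-1.2, -0.3, 0.2]
opening: 1.001
finger_force: 0.0
2.15 [0.5111 0.1442 0.4043] [ 9.757e-01  2.193e-01 -5.000e-04  3.000e-04] [-0.06  0.32 -0.41  1.78  0.14  1.08 -1.65] [-1.21 -0.31  0.23]
[[284.02186743 212.74111449]
 [277.28427256 177.88228303]]
```

View pics/w1.png

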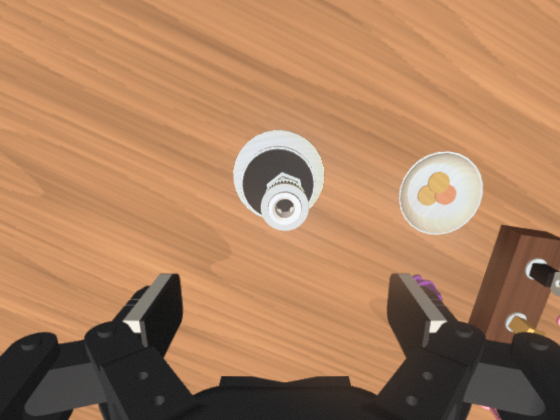

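Close view from above: the mouth centre is at (285,207), about 4 mm farther along tool x than I had it. The dish, purple decoy and rest are clear of the fingers. I'll refine the position numerically and descend.

```bash
python3 - <<'E'
from h import *
c=cam("wrist");im=cv2.imread("pics/w1.png")
g=cv2.cvtColor(im,cv2.COLOR_BGR2GRAY)
for uv,z in(((285,207),.12),((279,174.5),.008),((278,181.5),.056),((518,322),.066)): print(uv,np.round(onz(c,uv,z),4))
cr=cv2.resize(im[150:240,230:330],(400,360),interpolation=cv2.INTER_CUBIC); cr2=cv2.resize(im[270:360,460:560],(400,360),interpolation=cv2.INTER_CUBIC)
cv2.imwrite("pics/m1.png",np.hstack([cr,cr2]))
E
python3 -m jog '[{"fingers":-1,"x":0.1,"y":0,"z":2,"spin":0},{"fingers":-1,"x":0.1,"y":0,"z":3,"spin":0},{"fingers":-1,"x":0.1,"y":0,"z":3,"spin":0},{"fingers":-1,"x":0.1,"y":0,"z":3,"spin":0},{"fingers":-1,"x":0,"y":0,"z":2.2,"spin":0},{"fingers":-1,"x":0,"y":0,"z":1.5,"spin":0},{"fingers":-1,"x":0,"y":0,"z":0,"spin":0},{"fingers":-1,"x":0,"y":0,"z":0,"spin":0}]' 30
```

```text
(285, 207) [0.5154 0.1458 0.12  ]
(279, 174.5) [0.5184 0.1539 0.008 ]
(278, 181.5) [0.5195 0.1547 0.056 ]
(518, 322) [ 0.495  -0.1307  0.066 ]
t: 3.2
tcp_pos: [0.5152, 0.1466, 0.2585]
eef_rot: [0.976, 0.219, 0.001, 0.0]
ft_force: [0.3, -0.2, 0.6]
opening: 1.0
finger_force: 0.0
```

View pics/m1.png

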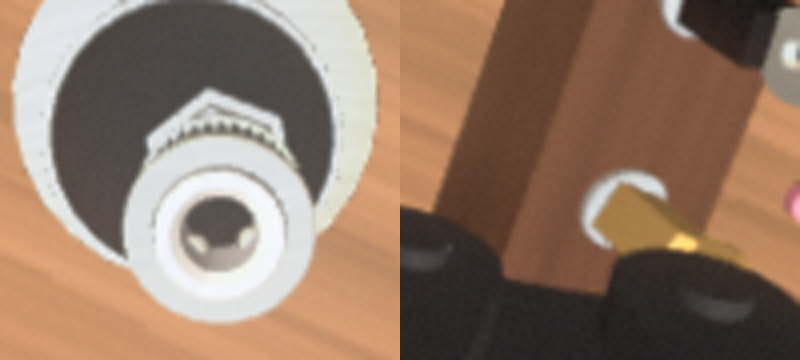

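The enlarged crop shows the mouth rim centred at (285,209) with the locking balls visible in the bore. I'm closing on the sleeve.

```bash
python3 -m jog '[{"fingers":0.1,"x":-0.1,"y":0,"z":0.1,"spin":0},{"fingers":1,"x":0,"y":0,"z":0,"spin":0},{"fingers":1,"x":0,"y":0,"z":0,"spin":0},{"fingers":1,"x":0,"y":0,"z":0,"spin":0},{"fingers":1,"x":0,"y":0,"z":0,"spin":0},{"fingers":1,"x":0,"y":0,"z":0,"spin":0},{"fingers":1,"x":0,"y":0,"z":0,"spin":0},{"fingers":1,"x":0,"y":0,"z":0,"spin":0}]' 40
```

```text
t: 4.2
tcp_pos: [0.5141, 0.1461, 0.2568]
eef_rot: [0.976, 0.219, 0.0, 0.0]
ft_force: [1.3, -4.3, 5.1]
opening: 0.418
finger_force: 39.7
```

Closed at 35.5 mm, which matches the lip. Pulling the sleeve down.

```bash
python3 -m jog '[{"fingers":1,"x":0,"y":0,"z":0.2,"spin":0},{"fingers":1,"x":0,"y":0,"z":0.2,"spin":0},{"fingers":1,"x":0,"y":0,"z":0.2,"spin":0},{"fingers":1,"x":0,"y":0,"z":0.1,"spin":0},{"fingers":1,"x":0,"y":0,"z":0.1,"spin":0},{"fingers":1,"x":0,"y":0,"z":0.1,"spin":0},{"fingers":1,"x":0,"y":0,"z":0.05,"spin":0},{"fingers":1,"x":0,"y":0,"z":0,"spin":0}]'; python3 -c "
from h import *
im=snapshot('wrist');cv2.imwrite('pics/w2.png',im[100:340,130:450])
im=snapshot('side');cv2.imwrite('pics/s2.png',cv2.resize(im[130:235,150:290],(560,420)))"
```

```text
t: 5.2
tcp_pos: [0.5142, 0.1462, 0.2481]
eef_rot: [0.976, 0.219, 0.001, 0.0]
ft_force: [-1.8, -4.6, 14.2]
opening: 0.414
finger_force: 40.1
```

```bash
python3 -m jog '[{"fingers":1,"x":0,"y":0,"z":0.05,"spin":0},{"fingers":1,"x":0,"y":0,"z":0.05,"spin":0},{"fingers":1,"x":0,"y":0,"z":0.05,"spin":0},{"fingers":1,"x":0,"y":0,"z":0,"spin":0},{"fingers":0,"x":0,"y":0,"z":0,"spin":0},{"fingers":-1,"x":0,"y":0,"z":0,"spin":0},{"fingers":-1,"x":0,"y":0,"z":0,"spin":0},{"fingers":-1,"x":0,"y":0,"z":0,"spin":0}]'; python3 - <<'E'
from h import *
im=snapshot('side');cv2.imwrite('pics/s3.png',cv2.resize(im[130:235,150:290],(560,420)))
im=snapshot('wrist');cv2.imwrite('pics/w3.png',im)
E
```

```text
t: 6.3
tcp_pos: [0.5138, 0.1464, 0.2454]
eef_rot: [0.976, 0.22, -0.0, -0.0]
ft_force: [0.7, -0.0, 0.2]
opening: 0.997
finger_force: 0.0
```

The sleeve was pulled to its stop (11 mm commanded, about 14 N) and released. Next I'll turn 90° in place and grip lightly, so the coupler's second axis is also centred at a known spot.

```bash
python3 -m jog '[{"fingers":-1,"x":0,"y":0,"z":-0.4,"spin":-0.187},{"fingers":-1,"x":0,"y":0,"z":-0.4,"spin":-0.187},{"fingers":-1,"x":0,"y":0,"z":0,"spin":-0.187},{"fingers":-1,"x":0,"y":0,"z":0,"spin":-0.187},{"fingers":-1,"x":0,"y":0,"z":0,"spin":-0.187},{"fingers":-1,"x":0,"y":0,"z":0,"spin":-0.187},{"fingers":-1,"x":0,"y":0,"z":0,"spin":-0.187},{"fingers":-1,"x":0,"y":0,"z":0,"spin":-0.187}]' 20
python3 -m jog '[{"fingers":0,"x":0,"y":0,"z":0,"spin":-0.075},{"fingers":0.1,"x":0,"y":0,"z":0,"spin":0},{"fingers":0.2,"x":0,"y":0,"z":0,"spin":0},{"fingers":1,"x":0,"y":0,"z":0,"spin":0},{"fingers":1,"x":0,"y":0,"z":0,"spin":0},{"fingers":1,"x":0,"y":0,"z":0,"spin":0},{"fingers":1,"x":0,"y":0,"z":0,"spin":0},{"fingers":1,"x":0,"y":0,"z":0,"spin":0}]' 20
python3 -c "
from h import *
s=manip.sense();print(np.round(s['tcp_pos'],4),np.round(s['eef_rot'],4))"
```

```text
t: 7.4
tcp_pos: [0.5139, 0.1461, 0.2536]
eef_rot: [0.563, 0.826, -0.0, -0.0]
ft_force: [-0.1, 0.1, -0.4]
opening: 0.998
finger_force: 0.0
t: 8.4
tcp_pos: [0.5139, 0.1462, 0.2536]
eef_rot: [0.535, 0.845, -0.0, -0.0]
ft_force: [0.7, -0.1, -4.3]
opening: 0.424
finger_force: 20.4
[0.5139 0.1462 0.2536] [ 0.5346  0.8451 -0.     -0.    ]
```

```bash
python3 -m jog '[{"fingers":-1,"x":0,"y":0,"z":0,"spin":0},{"fingers":-1,"x":0,"y":0,"z":0,"spin":0},{"fingers":-1,"x":0,"y":0,"z":0,"spin":0},{"fingers":-1,"x":0,"y":0,"z":-3,"spin":0},{"fingers":-1,"x":0,"y":0,"z":-4,"spin":0},{"fingers":-1,"x":0,"y":0,"z":-4,"spin":0},{"fingers":-1,"x":0,"y":0,"z":-3,"spin":0},{"fingers":-1,"x":0,"y":0,"z":0,"spin":0}]' 20
python3 - <<'E'
from h import *
c=cam("wrist");im=snapshot("wrist");cv2.imwrite("pics/w4.png",im);np.savez("c4.npz",*c)
b=snapshot("side");cv2.imwrite("pics/s4.png",b)
print(proj(c,[[.5139,.1462,.12]]))
f=lambda i,x,y,w,h:cv2.resize(i[y:y+h,x:x+w],(400,400),interpolation=cv2.INTER_CUBIC)
cv2.imwrite("pics/m4.png",np.hstack([f(im,235,165,100,100),f(b,175,150,80,80)]))
E
```

```text
t: 9.4
tcp_pos: [0.5143, 0.1469, 0.396]
eef_rot: [0.535, 0.845, 0.002, 0.001]
ft_force: [0.3, -0.4, -0.5]
opening: 0.999
finger_force: 0.0
[[281.66434331 217.21010677]]
```

View pics/m4.png

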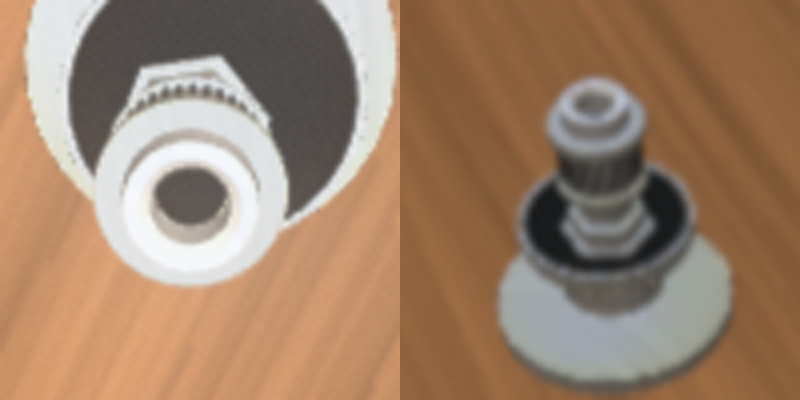

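The sleeve is caught down: in the left crop the rim stands proud and the valve fills the bore, with the mouth at about (282,216.5). The robot-known position projects to (281.7,217.2), so the wrist camera is accurate to about 0.5 mm. Now to the key.

```bash
python3 -m jog '[{"fingers":-1,"x":-3,"y":-1.8,"z":0,"spin":0},{"fingers":-1,"x":-4.5,"y":-2.7,"z":0,"spin":0},{"fingers":-1,"x":-4.5,"y":-2.7,"z":0,"spin":0},{"fingers":-1,"x":-4.5,"y":-2.7,"z":0,"spin":0},{"fingers":-1,"x":-4.5,"y":-2.7,"z":0,"spin":0},{"fingers":-1,"x":-3.5,"y":-2.1,"z":0,"spin":0},{"fingers":-1,"x":-1.5,"y":-1,"z":0,"spin":0},{"fingers":-1,"x":0,"y":0,"z":0,"spin":0}]' 20
python3 - <<'E'
from h import *
s=manip.sense();print(np.round(s["tcp_pos"],4),np.round(s["q"],2))
c=cam("wrist");im=snapshot("wrist");cv2.imwrite("pics/w5.png",im);np.savez("c5.npz",*c)
p=proj(c,[[.485,-.157,.039]])[0];print(p)
x,y=int(p[0])-100,int(p[1])-90
x=max(0,min(x,360));y=max(0,min(y,270));print(x,y)
cv2.imwrite("pics/m5.png",cv2.resize(im[y:y+150,x:x+200],(800,600),interpolation=cv2.INTER_CUBIC))
E
```

```text
t: 10.5
tcp_pos: [0.4832, -0.1565, 0.3929]
eef_rot: [0.535, 0.845, -0.0, -0.001]
ft_force: [0.5, 0.4, 0.7]
opening: 0.999
finger_force: 0.0
[ 0.4832 -0.1565  0.3929] [ 0.86  0.38 -0.86  1.82  0.32  1.09  0.33]
[285.93393275 195.65938768]
185 105
```

View pics/m5.png

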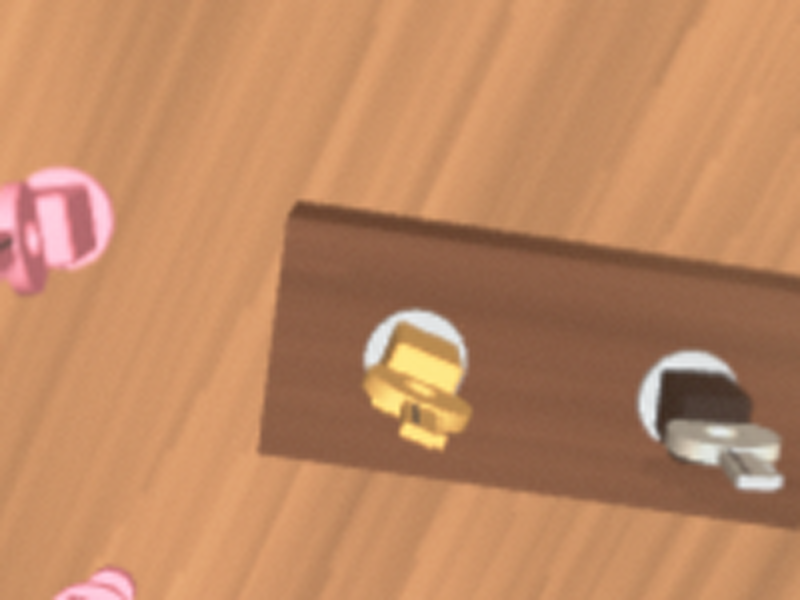

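The crop shows the brass key's flange at crop (415,360), which is image (288.7,195). Its bow is tilted about 20° clockwise from image-right, so I need a spin of about −1.22 to close across the key's y. The black key stands 66 mm to the right, clear of the fingers.

```bash
python3 -c "
from h import *
c=tuple(np.load('c5.npz').values());print(onz(c,(288.7,195),.039))"
python3 -m jog '[{"fingers":-1,"x":-0.1,"y":0.4,"z":1,"spin":-0.175},{"fingers":-1,"x":0,"y":0,"z":1.3,"spin":-0.175},{"fingers":-1,"x":0,"y":0,"z":1.3,"spin":-0.175},{"fingers":-1,"x":0,"y":0,"z":1.3,"spin":-0.175},{"fingers":-1,"x":0,"y":0,"z":1.3,"spin":-0.175},{"fingers":-1,"x":0,"y":0,"z":0.6,"spin":-0.175},{"fingers":-1,"x":0,"y":0,"z":0,"spin":-0.175},{"fingers":-1,"x":0,"y":0,"z":0,"spin":0}]' 20
python3 - <<'E'
from h import *
s=manip.sense();print(np.round(s["tcp_pos"],4),np.round(s["eef_rot"],4),np.round(s["q"],2))
c=cam("wrist");im=snapshot("wrist");cv2.imwrite("pics/w6.png",im);np.savez("c6.npz",*c)
p=proj(c,[[.4874,-.1555,.039]])[0];print(p)
x,y=int(p[0])-100,int(p[1])-75
x=max(0,min(x,360));y=max(0,min(y,270));print(x,y)
cv2.imwrite("pics/m6.png",cv2.resize(im[y:y+150,x:x+200],(800,600),interpolation=cv2.INTER_CUBIC))
E
```

```text
[ 0.48708406 -0.15531176  0.039     ]
t: 11.55
tcp_pos: [0.4879, -0.1531, 0.3257]
eef_rot: [-0.05, 0.999, 0.001, 0.0]
ft_force: [-0.1, 0.6, -0.3]
opening: 1.0
finger_force: 0.0
[ 0.4879 -0.1531  0.3257] [-4.950e-02  9.988e-01  8.000e-04  2.000e-04] [ 0.98  0.58 -1.1   1.89  0.6   1.05  1.29]
[280.08806923 211.27762651]
180 136
```

View pics/m6.png

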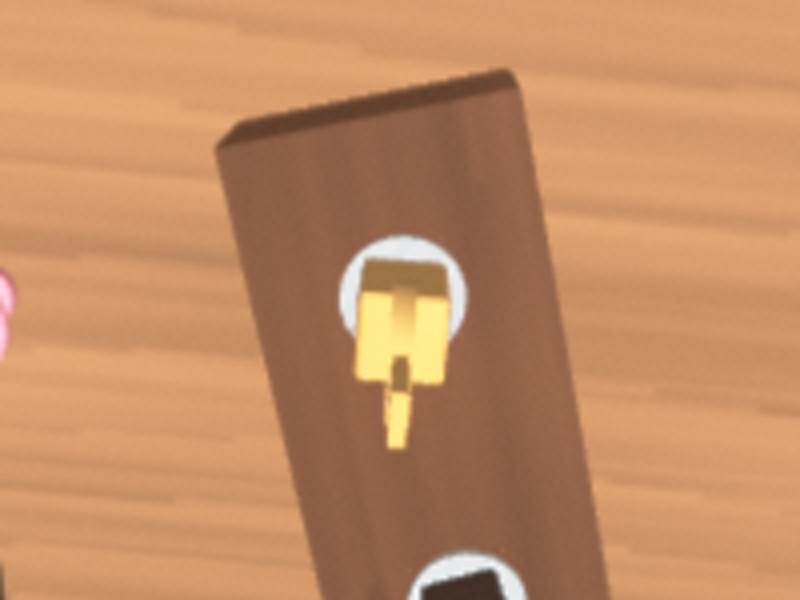

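The brass key is now square to the fingers within about 2.5°. Its flange centre is at (280.8,211), within 1 px of the prediction. Checking against the fob top, then descending.

```bash
python3 -c "
from h import *
c=tuple(np.load('c6.npz').values());s=manip.sense();R=np.array([[-.995,-.099],[-.099,.995]])
for uv,z in(((280.75,211),.039),((280.6,220.6),.066)):
  p=onz(c,uv,z);print(p,'tool xy mm',R@(p-s['tcp_pos'])[:2]*1e3)"
```

```text
[ 0.48713404 -0.15502305  0.039     ] tool xy mm [ 0.83753457 -1.47678332]
[ 0.48653102 -0.15494308  0.066     ] tool xy mm [ 1.4296284  -1.33751403]
```

```bash
python3 -m jog '[{"fingers":-1,"x":0.1,"y":-0.14,"z":1.5,"spin":0.04},{"fingers":-1,"x":0,"y":0,"z":2,"spin":0},{"fingers":-1,"x":0,"y":0,"z":2,"spin":0},{"fingers":-1,"x":0,"y":0,"z":2,"spin":0},{"fingers":-1,"x":0,"y":0,"z":2,"spin":0},{"fingers":-1,"x":0,"y":0,"z":1.4,"spin":0},{"fingers":-0.4,"x":0,"y":0,"z":0,"spin":0},{"fingers":0,"x":0,"y":0,"z":0,"spin":0}]' 40
python3 -m jog '[{"fingers":0.4,"x":0,"y":0,"z":0,"spin":0},{"fingers":0.6,"x":0,"y":0,"z":0,"spin":0},{"fingers":1,"x":0,"y":0,"z":0,"spin":0},{"fingers":1,"x":0,"y":0,"z":0,"spin":0},{"fingers":1,"x":0,"y":0,"z":0,"spin":0},{"fingers":1,"x":0,"y":0,"z":0,"spin":0},{"fingers":1,"x":0,"y":0,"z":0,"spin":0},{"fingers":1,"x":0,"y":0,"z":0,"spin":0}]' 40
```

```text
t: 12.6
tcp_pos: [0.487, -0.1565, 0.2171]
eef_rot: [-0.029, 1.0, 0.0, 0.0]
ft_force: [0.7, -0.1, 0.2]
opening: 0.606
finger_force: 0.0
t: 13.6
tcp_pos: [0.4869, -0.1566, 0.2172]
eef_rot: [-0.028, 1.0, -0.0, 0.0]
ft_force: [-1.0, 0.2, 6.4]
opening: 0.178
finger_force: 39.2
```

Gripped at 15 mm, consistent with the 16 mm fob. Lifting and carrying to above the dock.

```bash
python3 -m jog '[{"fingers":1,"x":0,"y":0,"z":-0.5,"spin":0},{"fingers":1,"x":0,"y":0,"z":-1,"spin":0},{"fingers":1,"x":0,"y":0,"z":-2,"spin":0},{"fingers":1,"x":0,"y":0,"z":-3,"spin":0},{"fingers":1,"x":0,"y":0,"z":-3,"spin":0},{"fingers":1,"x":0,"y":0,"z":-3,"spin":0},{"fingers":1,"x":0,"y":0,"z":-2,"spin":0},{"fingers":1,"x":0,"y":0,"z":-0.5,"spin":0}]' 40
python3 -m jog '[{"fingers":1,"x":-0.3,"y":2,"z":0,"spin":0},{"fingers":1,"x":-0.6,"y":4,"z":0,"spin":0},{"fingers":1,"x":-0.8,"y":5,"z":0,"spin":0},{"fingers":1,"x":-0.8,"y":5.5,"z":0,"spin":0},{"fingers":1,"x":-0.8,"y":5.5,"z":0,"spin":0},{"fingers":1,"x":-0.6,"y":4.5,"z":0,"spin":0},{"fingers":1,"x":-0.4,"y":2.5,"z":0,"spin":0},{"fingers":1,"x":-0.1,"y":1.1,"z":0,"spin":0}]' 40
python3 -m jog '[{"fingers":1,"x":0,"y":0,"z":0.5,"spin":0},{"fingers":1,"x":0,"y":0,"z":1,"spin":0},{"fingers":1,"x":0,"y":0,"z":0.5,"spin":0},{"fingers":1,"x":0,"y":0,"z":0,"spin":0},{"fingers":1,"x":0,"y":0,"z":0,"spin":0},{"fingers":1,"x":0,"y":0,"z":0,"spin":0},{"fingers":1,"x":0,"y":0,"z":0,"spin":0},{"fingers":1,"x":0,"y":0,"z":0,"spin":0}]' 40
python3 - <<'E'
from h import *
s=manip.sense();print(np.round(s["tcp_pos"],4),np.round(s["eef_rot"],4),np.round(s["q"],2))
t=np.array(s["tcp_pos"])
c=cam("wrist");im=snapshot("wrist");cv2.imwrite("pics/w7.png",im);np.savez("c7.npz",*c)
print(proj(c,[[.5139,.1462,.12],t-[0,0,.181],t-[0,0,.207]]))
cv2.imwrite("pics/m7.png",cv2.resize(im[120:345,130:430],(800,600),interpolation=cv2.INTER_CUBIC))
E
```

```text
t: 14.6
tcp_pos: [0.4869, -0.1565, 0.3682]
eef_rot: [-0.028, 1.0, -0.0, 0.001]
ft_force: [0.3, 0.4, -0.8]
opening: 0.176
finger_force: 39.1
t: 15.6
tcp_pos: [0.5124, 0.1489, 0.3659]
eef_rot: [-0.03, 1.0, 0.0, -0.001]
ft_force: [0.3, -0.8, -1.0]
opening: 0.178
finger_force: 39.1
t: 16.6
tcp_pos: [0.5135, 0.1464, 0.3468]
eef_rot: [-0.029, 1.0, -0.0, 0.0]
ft_force: [0.2, -0.7, -0.4]
opening: 0.183
finger_force: 39.1
[0.5135 0.1464 0.3468] [-2.850e-02  9.996e-01 -0.000e+00  1.000e-04] [ 0.36  0.57 -1.06  1.81  0.56  1.1   0.73]
[[283.02203642 239.89932787]
 [283.09872594 272.5464182 ]
 [283.28850111 251.72214299]]
```

View pics/m7.png

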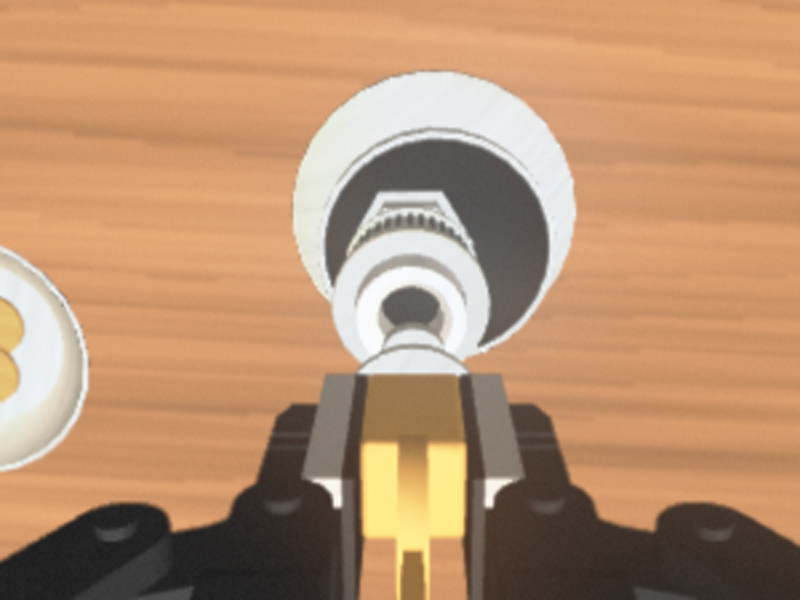

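The key hangs square. Flange x ≈412.5 and mouth x ≈412 in the crop are aligned in tool y to about 0.3 mm. I'll check tool x using the flange's front edge (345), the plug tip's front (327) and the rim's front (265).

```bash
python3 - <<'E'
from h import *
c=tuple(np.load('c7.npz').values());s=manip.sense();t=np.array(s["tcp_pos"])
tx=np.array([-.998,-.057,0]);ty=np.array([-.057,.998,0]);z=np.array([0,0,1.])
def pr(P): return np.round((proj(c,[P])[0]-[130,120])/.375,1)
m=np.array([.5139,.1462,.12]);o=t-z*.181
for n,P in dict(flangebot=o+.012*tx,flangetop=o+.012*tx+.003*z,tipfront=o-.026*z+.0065*tx,tipfront_dx1=o-.026*z+.0075*tx,fobtopfront=o+.03*z+.008*tx,fobtopback=o+.03*z-.008*tx,rimfront=m+.0125*tx,rimL=m-.0125*ty,rimR=m+.0125*ty,bore=m,borefront=m+.0095*tx).items(): print(n,pr(P))
print("mouth-tcp in tool mm",(m-t)@tx*1e3,(m-t)@ty*1e3)
im=cv2.imread("pics/w7.png")[120:345,130:430]; g=cv2.cvtColor(im,cv2.COLOR_BGR2GRAY)
print("col 155 rows 95-145",g[95:145,155].tolist())
E
```

```text
flangebot [408.4 342.6]
flangetop [408.3 349.1]
tipfront [408.9 320.8]
tipfront_dx1 [408.9 316. ]
fobtopfront [407.6 446. ]
fobtopback [407.7 543.6]
rimfront [408.  265.9]
rimL [351.9 319.7]
rimR [464.3 319.7]
bore [408.1 319.7]
borefront [408. 279.]
mouth-tcp in tool mm -0.47307508511837826 -0.2564592500893456
col 155 rows 95-145 [189, 161, 157, 156, 172, 237, 246, 248, 248, 247, 240, 229, 158, 108, 98, 97, 98, 97, 97, 95, 95, 94, 93, 94, 95, 102, 131, 141, 184, 229, 234, 234, 232, 214, 156, 165, 222, 229, 229, 232, 232, 233, 232, 234, 229, 164, 131, 125, 126, 126]
```

Rim front 265 matches the prediction (265.9), so the mouth position is good. The key's own edges suggest an x offset within about 1 mm. I'll lower to a few mm above the mouth and compare tip and rim at nearly equal depth.

```bash
python3 -m jog '[{"fingers":1,"x":0,"y":0,"z":0.5,"spin":0},{"fingers":1,"x":0,"y":-0.02,"z":0.5,"spin":0},{"fingers":1,"x":0,"y":0,"z":0.4,"spin":0},{"fingers":1,"x":0,"y":0,"z":0.2,"spin":0},{"fingers":1,"x":0,"y":0,"z":0,"spin":0},{"fingers":1,"x":0,"y":0,"z":0,"spin":0},{"fingers":1,"x":0,"y":0,"z":0,"spin":0},{"fingers":1,"x":0,"y":0,"z":0,"spin":0}]' 40
python3 - <<'E'
from h import *
s=manip.sense();t=np.array(s["tcp_pos"]);print(t)
c=cam("wrist");im=snapshot("wrist");cv2.imwrite("pics/w8.png",im);np.savez("c8.npz",*c)
tx=np.array([-.998,-.057,0]);ty=np.array([-.057,.998,0]);z=np.array([0,0,1.])
m=np.array([.5139,.1462,.12]);o=t-z*.181
for n,P in dict(flangebot=o+.012*tx,tip=o-.026*z,tipfront=o-.026*z+.0065*tx,tipfront_dx1=o-.026*z+.0075*tx,rimfront=m+.0125*tx,rimL=m-.0125*ty,rimR=m+.0125*ty,bore=m,borefront=m+.0095*tx).items(): print(n,np.round(proj(c,[P])[0],1))
print("mouth-tcp in tool mm",(m-t)@tx*1e3,(m-t)@ty*1e3)
a=cv2.resize(im[200:275,235:335],(800,600),interpolation=cv2.INTER_CUBIC);cv2.imwrite("pics/m8.png",a)
E
```

```text
t: 17.65
tcp_pos: [0.5135, 0.1462, 0.3308]
eef_rot: [-0.029, 1.0, 0.0, 0.0]
ft_force: [-0.3, 0.9, -0.7]
opening: 0.18
finger_force: 39.1
[0.51347327 0.14620936 0.33079794]
flangebot [283.2 248.6]
tip [283.4 251.7]
tipfront [283.3 240.4]
tipfront_dx1 [283.3 238.6]
rimfront [283.3 228.2]
rimL [260.6 249.8]
rimR [306.1 249.9]
bore [283.3 249.9]
borefront [283.3 233.5]
mouth-tcp in tool mm -0.42534626779927853 -0.03366739046489925
```

View pics/m8.png

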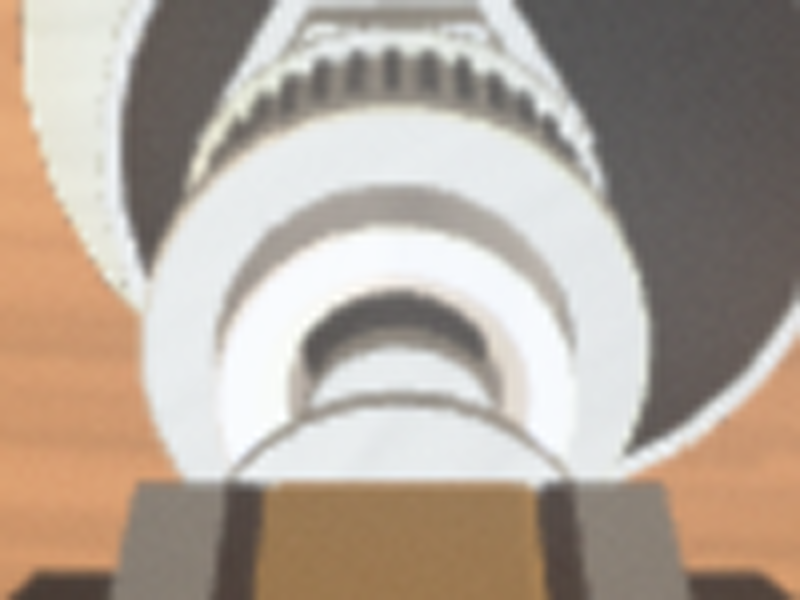

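Enlarged view: rim front apex is at 228.1 px, as predicted. The plug nose front is at ~241 px and its centre about 0.4 mm right of the mouth, so everything is within 0.5 mm. I'll apply a small correction and enter slowly with force checks.

```bash
python3 -m jog '[{"fingers":1,"x":-0.04,"y":-0.03,"z":0.2,"spin":0},{"fingers":1,"x":0,"y":0,"z":0.1,"spin":0},{"fingers":1,"x":0,"y":0,"z":0.05,"spin":0},{"fingers":1,"x":0,"y":0,"z":0.05,"spin":0},{"fingers":1,"x":0,"y":0,"z":0.05,"spin":0},{"fingers":1,"x":0,"y":0,"z":0.05,"spin":0},{"fingers":1,"x":0,"y":0,"z":0.05,"spin":0},{"fingers":1,"x":0,"y":0,"z":0,"spin":0}]' 40
```

```text
t: 18.7
tcp_pos: [0.5138, 0.1459, 0.3251]
eef_rot: [-0.029, 1.0, -0.0, -0.0]
ft_force: [0.6, 0.0, -0.8]
opening: 0.176
finger_force: 39.1
```

No contact force, with the tip at ~0.118, inside the cone. Continuing in small steps.

```bash
python3 -m jog '[{"fingers":1,"x":0,"y":0,"z":0.05,"spin":0},{"fingers":1,"x":0,"y":0,"z":0.05,"spin":0},{"fingers":1,"x":0,"y":0,"z":0.05,"spin":0},{"fingers":1,"x":0,"y":0,"z":0.05,"spin":0},{"fingers":1,"x":0,"y":0,"z":0.05,"spin":0},{"fingers":1,"x":0,"y":0,"z":0,"spin":0},{"fingers":1,"x":0,"y":0,"z":0,"spin":0},{"fingers":1,"x":0,"y":0,"z":0,"spin":0}]' 40
```

```text
t: 19.7
tcp_pos: [0.5138, 0.1459, 0.3227]
eef_rot: [-0.029, 1.0, 0.0, 0.0]
ft_force: [0.0, -0.0, -0.6]
opening: 0.179
finger_force: 39.1
```

Tip at 0.1157 with no force: it has passed the cone into the bore.

```bash
python3 -m jog '[{"fingers":1,"x":0,"y":0,"z":0.1,"spin":0},{"fingers":1,"x":0,"y":0,"z":0.1,"spin":0},{"fingers":1,"x":0,"y":0,"z":0.1,"spin":0},{"fingers":1,"x":0,"y":0,"z":0.1,"spin":0},{"fingers":1,"x":0,"y":0,"z":0.1,"spin":0},{"fingers":1,"x":0,"y":0,"z":0.1,"spin":0},{"fingers":1,"x":0,"y":0,"z":0.1,"spin":0},{"fingers":1,"x":0,"y":0,"z":0,"spin":0}]' 40
```

```text
t: 20.7
tcp_pos: [0.5138, 0.1459, 0.3156]
eef_rot: [-0.029, 1.0, -0.0, -0.0]
ft_force: [0.0, 0.3, -0.2]
opening: 0.176
finger_force: 39.1
```

```bash
python3 -m jog '[{"fingers":1,"x":0,"y":0,"z":0.1,"spin":0},{"fingers":1,"x":0,"y":0,"z":0.1,"spin":0},{"fingers":1,"x":0,"y":0,"z":0.1,"spin":0},{"fingers":1,"x":0,"y":0,"z":0.05,"spin":0},{"fingers":1,"x":0,"y":0,"z":0.05,"spin":0},{"fingers":1,"x":0,"y":0,"z":0,"spin":0},{"fingers":1,"x":0,"y":0,"z":0,"spin":0},{"fingers":1,"x":0,"y":0,"z":0,"spin":0}]' 40
```

```text
t: 21.7
tcp_pos: [0.5139, 0.146, 0.3121]
eef_rot: [-0.029, 1.0, -0.0, 0.0]
ft_force: [-1.8, -0.9, 5.4]
opening: 0.177
finger_force: 39.9
```

The valve was met as expected (about 5 N at 15 mm in). Continuing.

```bash
python3 -m jog '[{"fingers":1,"x":0,"y":0,"z":0.1,"spin":0},{"fingers":1,"x":0,"y":0,"z":0.1,"spin":0},{"fingers":1,"x":0,"y":0,"z":0.1,"spin":0},{"fingers":1,"x":0,"y":0,"z":0.1,"spin":0},{"fingers":1,"x":0,"y":0,"z":0.05,"spin":0},{"fingers":1,"x":0,"y":0,"z":0.05,"spin":0},{"fingers":1,"x":0,"y":0,"z":0,"spin":0},{"fingers":1,"x":0,"y":0,"z":0,"spin":0}]' 40
```

```text
t: 22.7
tcp_pos: [0.5139, 0.146, 0.3068]
eef_rot: [-0.029, 1.0, 0.0, 0.0]
ft_force: [-0.3, -0.2, 4.1]
opening: 0.176
finger_force: 39.8
```

```bash
python3 -m jog '[{"fingers":1,"x":0,"y":0,"z":0.05,"spin":0},{"fingers":1,"x":0,"y":0,"z":0.05,"spin":0},{"fingers":1,"x":0,"y":0,"z":0.05,"spin":0},{"fingers":1,"x":0,"y":0,"z":0.05,"spin":0},{"fingers":1,"x":0,"y":0,"z":0.05,"spin":0},{"fingers":1,"x":0,"y":0,"z":0.05,"spin":0},{"fingers":1,"x":0,"y":0,"z":0,"spin":0},{"fingers":1,"x":0,"y":0,"z":0,"spin":0}]' 40
```

```text
t: 23.7
tcp_pos: [0.5139, 0.146, 0.3037]
eef_rot: [-0.029, 1.0, 0.0, 0.0]
ft_force: [0.4, 0.3, 4.5]
opening: 0.178
finger_force: 39.6
```

```bash
python3 -m jog '[{"fingers":1,"x":0,"y":0,"z":0.03,"spin":0},{"fingers":1,"x":0,"y":0,"z":0.03,"spin":0},{"fingers":1,"x":0,"y":0,"z":0.03,"spin":0},{"fingers":1,"x":0,"y":0,"z":0.03,"spin":0},{"fingers":1,"x":0,"y":0,"z":0.03,"spin":0},{"fingers":1,"x":0,"y":0,"z":0,"spin":0},{"fingers":1,"x":0,"y":0,"z":0,"spin":0},{"fingers":1,"x":0,"y":0,"z":0,"spin":0}]' 40
```

```text
t: 24.7
tcp_pos: [0.5139, 0.1459, 0.3022]
eef_rot: [-0.029, 1.0, 0.0, 0.0]
ft_force: [0.8, -0.0, 5.2]
opening: 0.173
finger_force: 39.7
```

```bash
python3 -m jog '[{"fingers":1,"x":0,"y":0,"z":0.03,"spin":0},{"fingers":1,"x":0,"y":0,"z":0.03,"spin":0},{"fingers":1,"x":0,"y":0,"z":0.02,"spin":0},{"fingers":1,"x":0,"y":0,"z":0.02,"spin":0},{"fingers":1,"x":0,"y":0,"z":0,"spin":0},{"fingers":1,"x":0,"y":0,"z":0,"spin":0},{"fingers":1,"x":0,"y":0,"z":0,"spin":0},{"fingers":1,"x":0,"y":0,"z":0,"spin":0}]' 40
python3 - <<'E'
from h import *
for n in("side","wrist","top"): cv2.imwrite(f"pics/{n}9.png",snapshot(n))
E
```

```text
t: 25.7
tcp_pos: [0.5139, 0.1459, 0.3012]
eef_rot: [-0.029, 1.0, 0.0, 0.0]
ft_force: [0.2, 0.4, 4.7]
opening: 0.178
finger_force: 39.7
```

```bash
python3 -m jog '[{"fingers":1,"x":0,"y":0,"z":0.03,"spin":0},{"fingers":1,"x":0,"y":0,"z":0.02,"spin":0},{"fingers":1,"x":0,"y":0,"z":0.02,"spin":0},{"fingers":1,"x":0,"y":0,"z":0,"spin":0},{"fingers":1,"x":0,"y":0,"z":0,"spin":0},{"fingers":1,"x":0,"y":0,"z":0,"spin":0},{"fingers":1,"x":0,"y":0,"z":0,"spin":0},{"fingers":1,"x":0,"y":0,"z":0,"spin":0}]' 40
```

```text
t: 26.85
tcp_pos: [0.5139, 0.1461, 0.3011]
eef_rot: [-0.029, 1.0, -0.0, 0.0]
ft_force: [-1.5, -0.8, 11.7]
opening: 0.179
finger_force: 40.7
```

The push has reached 11.7 N and the descent has stopped, so the flange is on the rim. Checking the sleeve numerically in the wrist image: where the 37 mm lip's front edge lies for up and for caught down.

```bash
python3 - <<'E'
from h import *
c=cam("wrist");im=snapshot("wrist");cv2.imwrite("pics/w10.png",im)
tx=np.array([-.998,-.057,0]);ty=np.array([-.057,.998,0]);z=np.array([0,0,1.])
m=np.array([.5139,.1462,0])
for zz in(.116,.110): 
    for r in(.0185,.016): print(zz,r,np.round(proj(c,[m+r*tx+zz*z,m+r*ty+zz*z,m-r*ty+zz*z]),1).tolist())
print("flangefront",proj(c,[m+.012*tx+.12*z,m+.012*tx+.123*z]))
g=cv2.cvtColor(im,cv2.COLOR_BGR2GRAY);g9=cv2.cvtColor(cv2.imread("pics/wrist9.png"),cv2.COLOR_BGR2GRAY)
print("now",list(zip(range(200,262),g[200:262,284].tolist())));print("before",g9[200:262,284].tolist())
E
```

```text
0.116 0.0185 [[283.6, 232.0], [322.2, 268.6], [245.0, 268.6]]
0.116 0.016 [[283.6, 237.1], [317.0, 268.6], [250.2, 268.6]]
0.11 0.0185 [[283.6, 228.0], [321.0, 263.5], [246.3, 263.5]]
0.11 0.016 [[283.6, 232.9], [315.9, 263.5], [251.3, 263.5]]
flangefront [[283.54474146 248.29611273]
 [283.52525664 250.73667477]]
now [(200, 88), (201, 91), (202, 90), (203, 91), (204, 93), (205, 126), (206, 190), (207, 227), (208, 230), (209, 226), (210, 175), (211, 143), (212, 143), (213, 171), (214, 224), (215, 230), (216, 228), (217, 186), (218, 209), (219, 227), (220, 204), (221, 133), (222, 103), (223, 102), (224, 102), (225, 101), (226, 98), (227, 100), (228, 103), (229, 124), (230, 139), (231, 148), (232, 201), (233, 227), (234, 233), (235, 235), (236, 235), (237, 235), (238, 234), (239, 234), (240, 236), (241, 236), (242, 235), (243, 222), (244, 172), (245, 158), (246, 161), (247, 210), (248, 224), (249, 162), (250, 168), (251, 224), (252, 231), (253, 231), (254, 231), (255, 232), (256, 233), (257, 233), (258, 235), (259, 230), (260, 166), (261, 129)]
before [88, 89, 92, 90, 93, 110, 166, 224, 231, 228, 194, 150, 139, 153, 221, 230, 229, 200, 193, 226, 227, 150, 109, 102, 101, 100, 102, 101, 101, 117, 136, 144, 184, 224, 231, 235, 234, 235, 235, 235, 235, 236, 236, 232, 175, 157, 157, 190, 222, 161, 166, 226, 231, 231, 231, 232, 232, 234, 233, 230, 164, 133]
```

The lip front edge is at row 231.8, against 232.0 predicted for sleeve up and 228.0 for caught down. The flange sits on the rim, so the sleeve has sprung up. Relieving the push, releasing and withdrawing.

```bash
python3 -m jog '[{"fingers":1,"x":0,"y":0,"z":-0.05,"spin":0},{"fingers":0.5,"x":0,"y":0,"z":0,"spin":0},{"fingers":0,"x":0,"y":0,"z":0,"spin":0},{"fingers":-0.5,"x":0,"y":0,"z":0,"spin":0},{"fingers":-1,"x":0,"y":0,"z":0,"spin":0},{"fingers":-1,"x":0,"y":0,"z":0,"spin":0},{"fingers":-1,"x":0,"y":0,"z":0,"spin":0},{"fingers":-1,"x":0,"y":0,"z":0,"spin":0}]' 20
python3 -m jog '[{"fingers":-1,"x":0,"y":0,"z":-1,"spin":0},{"fingers":-1,"x":0,"y":0,"z":-2,"spin":0},{"fingers":-1,"x":0,"y":0,"z":-2.5,"spin":0},{"fingers":-1,"x":0,"y":0,"z":-2.5,"spin":0},{"fingers":-1,"x":0,"y":0,"z":-2,"spin":0},{"fingers":-1,"x":0,"y":0,"z":-1,"spin":0},{"fingers":-1,"x":0,"y":0,"z":0,"spin":0},{"fingers":-1,"x":0,"y":0,"z":0,"spin":0}]'
python3 - <<'E'
from h import *
c=cam("wrist");im=snapshot("wrist");cv2.imwrite("pics/w11.png",im);hsv=cv2.cvtColor(im,cv2.COLOR_BGR2HSV)
tx=np.array([-.998,-.057,0]);z=np.array([0,0,1.]);m=np.array([.5139,.1462,0])
for n,P in dict(up=m+.0185*tx+.116*z,down=m+.0185*tx+.11*z,fl0=m+.012*tx+.12*z,fl3=m+.012*tx+.123*z,fobfront=m+.008*tx+.15*z,fobback=m-.008*tx+.15*z,bladetop=m+.188*z).items(): print(n,np.round(proj(c,[P])[0],1))
g=cv2.cvtColor(im,cv2.COLOR_BGR2GRAY); x=284; print(list(zip(range(190,250),g[190:250,x].tolist())))
k=cv2.inRange(hsv,(15,120,90),(35,255,255))[150:420,200:370];ys,xs=np.nonzero(k);print("gold",xs.min()+200,xs.max()+200,ys.min()+150,ys.max()+150,len(xs))
E
```

```text
t: 27.9
tcp_pos: [0.5139, 0.1459, 0.301]
eef_rot: [-0.029, 1.0, -0.0, 0.0]
ft_force: [0.2, -0.0, -0.0]
opening: 1.002
finger_force: 0.0
t: 28.9
tcp_pos: [0.5137, 0.1456, 0.4103]
eef_rot: [-0.028, 1.0, -0.0, -0.001]
ft_force: [0.6, 0.6, 0.1]
opening: 1.001
finger_force: 0.0
up [284.6 187. ]
down [284.6 185.5]
fl0 [284.6 196.5]
fl3 [284.6 197.3]
fobfront [284.6 212. ]
fobback [284.6 234.4]
bladetop [284.5 242.7]
[(190, 226), (191, 227), (192, 227), (193, 227), (194, 215), (195, 173), (196, 222), (197, 240), (198, 194), (199, 219), (200, 223), (201, 224), (202, 224), (203, 221), (204, 184), (205, 137), (206, 128), (207, 126), (208, 125), (209, 125), (210, 124), (211, 131), (212, 147), (213, 159), (214, 164), (215, 176), (216, 182), (217, 190), (218, 194), (219, 201), (220, 206), (221, 211), (222, 215), (223, 219), (224, 222), (225, 224), (226, 225), (227, 226), (228, 223), (229, 166), (230, 142), (231, 138), (232, 132), (233, 131), (234, 131), (235, 125), (236, 126), (237, 124), (238, 142), (239, 214), (240, 222), (241, 223), (242, 223), (243, 223), (244, 224), (245, 222), (246, 223), (247, 222), (248, 222), (249, 222)]
gold 274 297 207 252 322
```

Key released: the fob front edge is at row 211.5 (212.0 predicted for an upright, seated key), and the rim and flange lie where a seated key puts them. Handing in.

```bash
python3 -c "
from plant import job_done; print(job_done())"
```

```text
the job is handed in; nothing more can be done
None
```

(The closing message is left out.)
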